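# Shut the kit drawer and hold the kit box lid open at 60 degrees

### The arm

A 7-joint arm with a two-finger parallel gripper is mounted at the origin on a cart in front of the work surface, level with it; the furniture and walls round the work are solid. World frame = base frame: x ahead of the robot, y to its left, z up, the work surface at z = 0. Lengths are in m, angles in rad, forces in N, time in s.
With the tool pointing down it reaches from about 0.425 to 0.875 m from the base axis. Payload 4.7 kg.
Tool frame: the origin (TCP) lies between the finger pads, 19 mm behind the fingertips; this is the grasp point; z points along the fingers, y is the line along which they close (so a half turn about z gives the same grasp; the last joint's range is limited). The gripper opens to 85 mm and grips with 20 to 120 N. Pads are 22 mm wide; open, the fingers measure 114 mm over their backs; the gripper's body (76 mm by 85 mm) begins 54 mm behind the grasp point. The pads swing forward as they close: fully open they stand 13 mm farther back than shut.
Start: joints at [1.177, 0.321, -0.07, 1.45, 0.023, 1.371, -0.057], TCP at [0.258, -0.597, 0.25] pointing down, gripper open.
Joint ranges: [-2.86, 2.86], [-0.3, 2.09], [-1.38, 1.24], [0.06, 2.45], [-1.56, 4.7], [0.09, 2.05], [-2.69, 2.69]. Speed limits (rad/s): [2.57, 2.57, 3.14, 3.14, 3.14, 3.14, 3.14].

### API

Orientations are given as a rotation vector (axis times angle).
In Python, from plant import arm gives the robot as it stands.
- The arm moves only by the tool step_arm, never from a script. Its argument "increments" is a list of rows, each a list of 7 numbers: the shift along the tool's x, y, z in units of 50 mm (1.0 is 50 mm), then the turn, a rotation vector about the tool's x, y, z in units of 8 degrees (1.0 is 8 degrees), then the finger opening in mm, from 0 to 85.4. A call has 1 to 20 rows; each row shifts and turns the commanded pose from where the row before left it, along the tool's axes as they then stand; what a row does not reach is not made up. A row lasts 1/8 s, in which the tool goes at most 62.5 mm and 10.7 degrees, less where a joint would pass 70% of its speed; a pose out of reach is approached as far as the arm can. A call is refused whole if a number of a shift passes 1 or a number of a turn 1, either way. A call with a gripper value outside its range is refused whole. The fingers move at their own pace and stop on an object; "force" is the grip in N (left out, the last holds). Time passes only in rows, so rows that do not move let the fingers close. It gives the time, the measured TCP pose, the force, the opening and the grip force at its end, in the units of the state.
- arm.read_state(): the state, without advancing time (a new reading comes with each control period).
- arm.grab_frame(name): name is "scene" or "side" or "wrist"; returns a dict with "frame" (480x640x3 uint8, red, green, blue), "fx", "fy", "cx", "cy" (pixels), "view" (4x4, takes a point from world to camera coordinates); the wrist camera has in their place "hand_eye" (4x4, takes a point from camera to tool coordinates, whose origin is the TCP and whose axes are the flange's). Camera axes: x right, y up, looking along -z (the intrinsics and any distortion apply to the point x, -y, -z); pixel columns grow to the right and rows downward; lengths in m; the calibration is good to about 2 mm. A picture is of the moment at which its call begins: read the wrist's pose just before it. There is no depth.
- arm.sign_off(): hands the job in; it is judged then, once.
Trained networks look in a picture, given as the dict that the camera call returned (one of the last four; its "shot" number tells which), for a name from the list of things; names that differ only in an ending like _2 or _b are one class to them, and where a whole thing is asked for, a point or a joint stands for the part that bears it (a point fixed in the world has none). Each returns a list of dicts, best first, with "conf" (0 to 1); they miss things now and then, are a little off and sometimes report something else, mostly with a low value. They report only what shows in the picture. A call takes as long as a camera call.
- arm.cut_out(target, picture): "region" (480x640 bool, what is visible of it).
- arm.spot_point(target, picture): "at" ([x, y, z] in m, in world coordinates, good to about 4 mm: a listed point, or the origin of a listed thing).
The state is a dict: "clock": time; "q": joint angles; "qvel": joint speeds; "joint_torque": joint torques, N m; "tool_pos": TCP position; "tcp_rot": TCP orientation; "force": force on the tool from outside, world axes, zero at the start; "wrist_torque": the same for the moment, N m; "finger_gap": finger opening in m; "gripper_force": force on a finger pad.
Only numpy, scipy, OpenCV 4.12 (cv2) and the standard library are available. Lean on these libraries where they do the work, as an engineer would, in place of code of your own. Each camera call takes 0.05 s, during which the arm holds its last target. There are 200 camera calls.

### The job

A nurse is about to check the upper tray of the grey kit box with both hands: first push the box's kit drawer fully home, past its catch, so that it does not stand out in her way. Then take the lid by its black knob, raise it to 60 degrees from shut (within about five degrees) and hold it still there for her: the lid has no stay and would fall shut, so do not let it drop or tip over backwards, and finish while still holding the knob. Leave the bottle, the pot and the carton beside the box where they stand.

Things in the scene. Friction and masses are not known exactly. Their poses are not given: they have to be found in the camera images.
- kit_box: Grey sheet-steel kit box, 160 deep (x) x 260 wide (y) x 142 mm high with lid, fixed on the bench. Origin: centre of its underside. Its -x is the front (drawer, robot side), +y left, z up. Drawer front z 12 to 58 mm, flush with the front face x = -80 mm when home. Lid top z = 142 mm; lid skirt reaches x = -86 mm, z 117 to 142 mm. Side carry bails reach y = +/-143 mm.
- kit_drawer (a joint): How far the kit drawer stands out along the box's -x, m: 0 = fully home, at most 0.075; starts 0.035 to 0.06. Slides with about 0.5 N friction; in the last 11 mm a sprung roller catch resists with about 6 N and pushes it out again until it is within 4 mm of home, from where it draws the drawer home to its stop and keeps it there.
- kit_drawer_handle (a point): Middle of the drawer's steel bow handle: level round bar 8 mm thick, 60 mm long, along the box's y, 28 mm in front of the drawer's face, 34.5 mm above the bench; moves with the drawer. Push the bar along the box's +x. With the drawer home the lid's skirt is 26 mm behind the bar's front side: lean the tool back some 25 degrees to keep its body clear of the lid.
- kit_lid (a joint): Lid angle, rad: 0 = shut, grows as the front edge rises, at most 1.92; 60 degrees = 1.047. Free hinge along the box's y at the back; the lid weighs about 0.5 kg (varies by 25 percent) and falls shut when let go.
- kit_lid_hinge (a point): Middle of the lid's hinge axis (fixed to the box), 84 mm behind the box's middle (box x = +84 mm) and 130 mm above the bench; the axis runs along the box's y.
- kit_knob: Black turned knob on the lid's top near its front edge, 26 mm in diameter, 38 mm tall with a narrower neck below; origin at the middle of its foot on the lid's top, z along its stem away from the lid. It is fixed to the lid. With the lid shut its foot is 58 mm in front of the box's middle (box x = -58 mm), 142 mm above the bench.
- kit_knob_grip (a point): Point on the knob's axis 26 mm above the lid's top, where it is widest: pinch here. Lid shut, it is 142 mm in front of and 38 mm above the hinge; it moves on a 147 mm arc about the hinge. Pinched along the hinge's direction (the box's y), the knob turns between the fingers, so the tool can stay pointing down while the lid rises.
- peroxide_bottle: White bottle with blue cap, 62 mm in diameter, 125 mm tall, loose, beside the box's right; origin at the centre of its underside.
- ointment_pot: Low round pot, 69 mm in diameter, 41 mm tall, loose, beside the box's left; origin at the centre of its underside.
- pad_carton: Upright carton, 70 x 100 x 126 mm, loose, beside the box's right at the back; origin at the centre of its underside.

How it is judged:
By the outcome, as a careful person would: the job done as asked, in the order asked, and still so for the second after the job is handed in, while the arm keeps its last pose, push and grip.
It also fails if it takes over 51 s, if anything falls off the work surface, if the arm or the gripper's body presses on something with over 40 N, if the wrist force passes 120 N, or if a joint passes its speed limit or range.

## Working session

There is one attempt and no reset: what is moved stays moved. The work goes in short steps, Python scripts to look and compute and a tool call to move; the robot and the scene stay as the last step left them, time stands still between calls to the robot, and variables do not carry over. Pictures are saved under pics/ and viewed, at most 10 in all, crops included, and the job is handed in when it is done.

Besides the shell and the picture viewer there is one more tool, called by a JSON object that holds its "op" and its "data", one argument or row to a line. step_arm: Moves the arm, as the interface text tells. Its arguments: {"type":"object","properties":{"increments":{"type":"array","items":{"type":"array","items":{"type":"number"}}},"force":{"type":"number"}},"required":["increments"]}

```bash
mkdir -p pics; ls; python3 - <<'E'
from plant import arm
import cv2,numpy as np
s=arm.read_state();print({k:np.round(v,3).tolist() for k,v in s.items()})
for c in ["scene","side"]:
    f=arm.grab_frame(c);cv2.imwrite(f"pics/{c}0.png",f["frame"][:,:,::-1])
    print(c,np.round(f["view"],3).tolist())
    for t in ["kit_box","kit_drawer_handle","kit_lid_hinge","kit_knob","kit_knob_grip","peroxide_bottle","ointment_pot","pad_carton"]:
        print(t,[(np.round(d["at"],4).tolist(),round(d["conf"],2)) for d in arm.spot_point(t,f)[:2]])
E
```

```text
pics
{'clock': 0.0, 'q': [1.177, 0.322, -0.07, 1.452, 0.023, 1.371, -0.057], 'qvel': [-0.0, 0.0, 0.0, 0.002, 0.001, 0.002, 0.002], 'joint_torque': [0.001, -49.358, -0.382, -31.434, 0.013, 0.011, -0.0], 'tool_pos': [0.258, -0.596, 0.249], 'tcp_rot': [-3.075, -0.636, 0.001], 'force': [0.138, -0.213, 0.009], 'wrist_torque': [0.013, -0.007, 0.034], 'gripper_force': 0.0, 'finger_gap': 0.085}
scene [[-0.708, -0.706, 0.008, 0.354], [0.551, -0.546, 0.631, -0.448], [-0.441, 0.451, 0.776, -1.075], [0.0, 0.0, 0.0, 1.0]]
kit_box [([0.6144, -0.0655, 0.0003], 0.67)]
kit_drawer_handle [([0.48, -0.0279, 0.0327], 0.97), ([0.6151, -0.0696, -0.0011], 0.67)]
kit_lid_hinge [([0.6983, -0.0917, 0.1312], 0.59), ([0.6193, -0.0678, 0.0016], 0.2)]
kit_knob [([0.5626, -0.0525, 0.1406], 0.66)]
kit_knob_grip [([0.5624, -0.0544, 0.1655], 0.63)]
peroxide_bottle [([0.4981, -0.2583, 0.0017], 0.96)]
ointment_pot [([0.6433, 0.1391, -0.0013], 0.78)]
pad_carton []
side [[-0.871, 0.491, 0.0, 0.549], [-0.428, -0.76, 0.489, 0.129], [0.24, 0.426, 0.872, -1.179], [0.0, 0.0, 0.0, 1.0]]
kit_box [([0.6146, -0.0731, 0.005], 0.71)]
kit_drawer_handle [([0.4754, -0.0262, 0.0328], 0.95)]
kit_lid_hinge [([0.7005, -0.0938, 0.1316], 0.77)]
kit_knob [([0.5589, -0.051, 0.1433], 0.67), ([0.6436, 0.1381, -0.0005], 0.45)]
kit_knob_grip [([0.5623, -0.0484, 0.1678], 0.82)]
peroxide_bottle [([0.4993, -0.2502, 0.002], 0.78)]
ointment_pot [([0.6421, 0.1366, -0.0021], 0.64), ([0.5611, -0.0472, 0.1718], 0.55)]
pad_carton [([0.6313, -0.3178, 0.0028], 0.9)]
```

View pictures.

View pics/scene0.png

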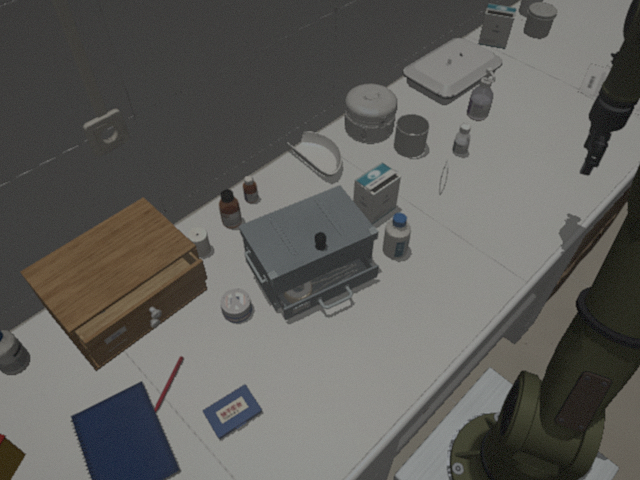

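View pics/side0.png

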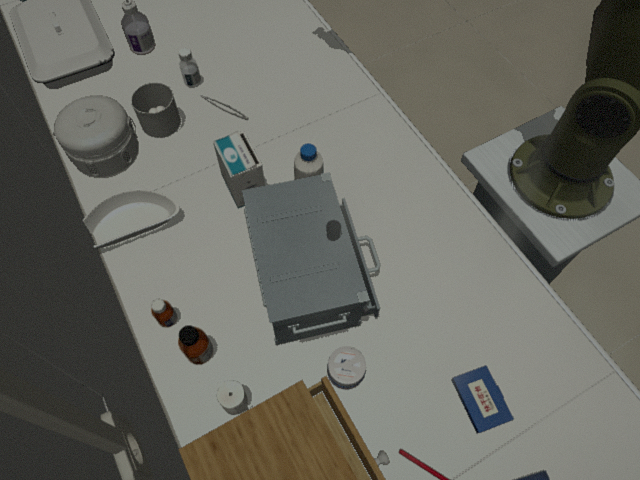

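```bash
cat > h.py <<'E'
import numpy as np
from plant import arm
from scipy.spatial.transform import Rotation as R
B=np.array([0.6145,-0.0693,0]); YAW=-0.298
ex=np.array([np.cos(YAW),np.sin(YAW),0]); ey=np.array([-ex[1],ex[0],0]); Z=np.array([0,0,1.])
def box(x,y,z): return B+x*ex+y*ey+z*Z
def tobox(p): p=np.asarray(p)-B; return np.array([p@ex,p@ey,p[2]])
def ori(lean):
    l=np.radians(lean); x=np.cos(l)*ex+np.sin(l)*Z; z=np.sin(l)*ex-np.cos(l)*Z
    return R.from_matrix(np.c_[x,np.cross(z,x),z])
def plan(p,lean):
    """turn (units, total), then shift (units, total) after the turn"""
    s=arm.read_state(); r0=R.from_rotvec(s["tcp_rot"]); r1=ori(lean)
    print("turn",np.round(np.degrees((r0.inv()*r1).as_rotvec())/8,2),
      "shift after turn",np.round(r1.inv().apply(p-s["tool_pos"])/.05,2),
      "shift before turn",np.round(r0.inv().apply(p-s["tool_pos"])/.05,2),
      "box pos",np.round(tobox(s["tool_pos"])*1e3,1),"F",np.round(s["force"],1),"q",np.round(s["q"],2),"t",s["clock"])
E
python3 -c "
from h import *
plan(box(-.19,0,.2),25)"
```

```text
turn [-1.1   2.99  4.97] shift after turn [ -0.49 -12.18   0.88] shift before turn [ 7.84 -9.32  1.  ] box pos [-186.1 -608.9  250.1] F [-0.5 -0.5 -0.1] q [ 1.18  0.32 -0.07  1.45  0.02  1.37 -0.06] t 0.9
```

{"op": "step_arm", "data": {
  "increments": [
    [0, 0, 0, -0.183, 0.498, 0.828, 0],
    [0, 0, 0, -0.183, 0.498, 0.828, 0],
    [0, 0, 0, -0.183, 0.498, 0.828, 0],
    [0, 0, 0, -0.183, 0.498, 0.828, 0],
    [0, 0, 0, -0.183, 0.498, 0.828, 0],
    [0, 0, 0, -0.183, 0.498, 0.828, 0],
    [0, -0.8, 0.05, 0, 0, 0, 0],
    [0, -0.8, 0.05, 0, 0, 0, 0],
    [0, -0.8, 0.05, 0, 0, 0, 0],
    [0, -0.8, 0.05, 0, 0, 0, 0],
    [0, -0.8, 0.05, 0, 0, 0, 0],
    [0, -0.8, 0.05, 0, 0, 0, 0],
    [0, -0.8, 0.05, 0, 0, 0, 0],
    [0, -0.8, 0.05, 0, 0, 0, 0],
    [0, -0.8, 0.05, 0, 0, 0, 0],
    [0, -0.8, 0.05, 0, 0, 0, 0],
    [0, -0.8, 0.05, 0, 0, 0, 0],
    [0, -0.8, 0.05, 0, 0, 0, 0],
    [0, 0, 0, 0, 0, 0, 0]
  ]
}}

```text
clock: 3.28
tool_pos: [0.4464, -0.1667, 0.2088]
tcp_rot: [3.006, -0.433, 0.62]
force: [0.3, -1.0, -0.2]
finger_gap: -0.0003
gripper_force: 0.0
```

```bash
python3 -c "
from h import *
import cv2
plan(box(-.185,0,.0355),25)
f=arm.grab_frame('wrist');cv2.imwrite('pics/w1.png',f['frame'][:,:,::-1])
for c in ['scene','side','wrist']:
  f=arm.grab_frame(c)
  for t in ['kit_drawer_handle','kit_knob_grip','kit_lid_hinge','kit_box']:
    print(c,t,[(np.round(tobox(d['at'])*1e3,1),round(d['conf'],2)) for d in arm.spot_point(t,f)[:1]])
"
```

```text
turn [-0.14  0.23  0.05] shift after turn [-2.42 -2.85  2.69] shift before turn [-2.32 -2.81  2.83] box pos [-132.1 -142.4  208.8] F [ 0.3 -1.  -0.2] q [ 0.52 -0.3  -0.16  2.22 -0.12  0.82 -1.44] t 3.275
scene kit_drawer_handle [(array([-140.3,   -2.5,   32.5]), 0.74)]
scene kit_knob_grip [(array([-53.7,   0.7, 168. ]), 0.75)]
scene kit_lid_hinge [(array([ 90. ,  -0.7, 134. ]), 0.81)]
scene kit_box [(array([3.4, 1.2, 3.7]), 0.58)]
side kit_drawer_handle [(array([-145.3,   -1.8,   34.9]), 0.95)]
side kit_knob_grip [(array([-55.5,   5.7, 169.4]), 0.63)]
side kit_lid_hinge [(array([ 90.6,   0.6, 129.2]), 0.71)]
side kit_box [(array([ 2.7, -0.4,  3.8]), 0.66)]
wrist kit_drawer_handle [(array([-142.9,    0.7,   33. ]), 0.8)]
wrist kit_knob_grip [(array([-55.2,   1.6, 167.4]), 0.6)]
wrist kit_lid_hinge []
wrist kit_box [(array([8.8, 1.2, 0.9]), 0.98)]
```

```bash
sed -i 's/^def box/B=B+.0035*ex+.0008*ey\ndef box/' h.py; python3 -c "
from h import *
plan(box(-.17,-.07,.12),25)"
```

```text
turn [-0.12  0.23  0.  ] shift after turn [-1.37 -1.54  1.32] shift before turn [-1.33 -1.51  1.39] box pos [-135.7 -146.8  208.7] F [ 0.4 -0.8  0.2] q [ 0.52 -0.3  -0.16  2.22 -0.12  0.82 -1.44] t 4.075
```

View pics/w1.png

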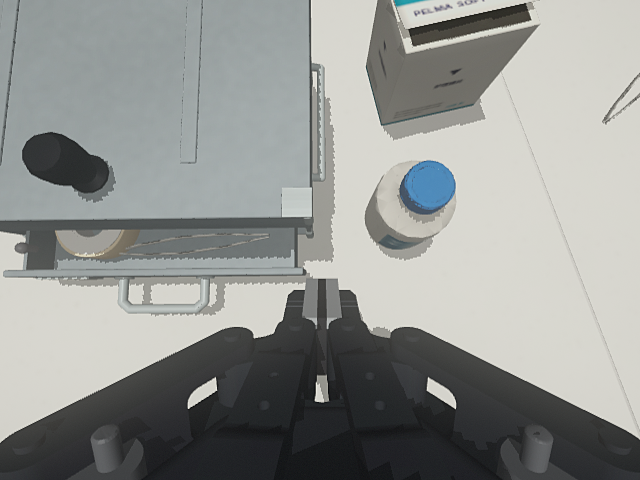

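{"op": "step_arm", "data": {
  "increments": [
    [0, 0, 0.5, 0, 0, 0, 0],
    [-0.1, -0.2, 0.5, -0.06, 0, 0, 0],
    [-0.4, -0.4, 0.3, -0.06, 0.1, 0, 0],
    [-0.4, -0.4, 0.2, 0, 0.1, 0, 0],
    [-0.4, -0.4, 0.1, 0, 0, 0, 0],
    [-0.2, -0.1, 0, 0, 0, 0, 0]
  ]
}}

```text
clock: 4.82
tool_pos: [0.4314, -0.0856, 0.1042]
tcp_rot: [2.976, -0.442, 0.651]
force: [0.5, -0.8, 0.3]
finger_gap: 0.0002
gripper_force: 0.0
```

```bash
python3 -c "
from h import *
plan(box(-.18,0.0,.0355),25)"
```

```text
turn [-0.    0.04  0.02] shift after turn [-0.69 -1.4   1.19] shift before turn [-0.68 -1.4   1.2 ] box pos [-173.8  -70.1  104.2] F [ 0.5 -0.8  0.3] q [ 0.48 -0.28 -0.37  2.43 -0.03  0.55 -1.74] t 4.825
```

{"op": "step_arm", "data": {
  "increments": [
    [-0.2, 0, 0.4, 0, 0, 0, 0],
    [-0.2, 0, 0.4, 0, 0, 0, 0],
    [-0.2, 0, 0.4, 0, 0.04, 0.02, 0],
    [-0.1, 0, 0, 0, 0, 0, 0]
  ]
}}

```text
clock: 5.32
tool_pos: [0.4333, -0.0843, 0.0655]
tcp_rot: [2.977, -0.442, 0.656]
force: [-1.4, -0.1, 1.2]
finger_gap: 0.0001
gripper_force: 0.0
```

```bash
python3 -c "
from h import *
plan(box(-.18,0.0,.0355),25)"
```

```text
turn [-0.02  0.02  0.02] shift after turn [-0.39 -1.37  0.48] shift before turn [-0.39 -1.37  0.48] box pos [-172.4  -68.3   65.5] F [-1.4 -0.1  1.2] q [ 1.17 -0.3  -1.    2.45 -0.43  0.46 -1.39] t 5.325
```

{"op": "step_arm", "data": {
  "increments": [
    [0, -0.4, 0, 0, 0, 0, 0],
    [0, -0.4, 0, 0, 0, 0, 0],
    [0, -0.4, 0, 0, 0, 0, 0],
    [0, -0.17, 0, 0, 0, 0, 0],
    [0, 0, 0, 0, 0, 0, 0]
  ]
}}

```text
clock: 5.95
tool_pos: [0.453, -0.0187, 0.0659]
tcp_rot: [2.976, -0.441, 0.656]
force: [-0.3, -0.3, 0.2]
finger_gap: -0.0003
gripper_force: 0.0
```

```bash
python3 -c "
from h import *
plan(box(-.172,0.0,.0355),25)
import cv2
for c in ['scene','side','wrist']:
  f=arm.grab_frame(c)
  if c=='wrist': cv2.imwrite('pics/w2.png',f['frame'][:,:,::-1])
  for t in ['kit_drawer_handle','kit_knob_grip']:
    print(c,t,[(np.round(tobox(d['at'])*1e3,1),round(d['conf'],2)) for d in arm.spot_point(t,f)[:1]])
"
```

```text
turn [-0.02  0.02  0.02] shift after turn [-0.24  0.    0.56] shift before turn [-0.24  0.    0.56] box pos [-1.727e+02  1.000e-01  6.590e+01] F [-0.3 -0.3  0.2] q [ 1.12 -0.3  -1.16  2.41 -0.28  0.46 -1.71] t 5.95
scene kit_drawer_handle [(array([-145.8,   -1.7,   33. ]), 0.72)]
scene kit_knob_grip [(array([-60.8,   1.1, 166.7]), 0.61)]
side kit_drawer_handle [(array([-147.4,   -3.4,   36.3]), 0.73)]
side kit_knob_grip [(array([-3.8, -0.1,  2.2]), 0.64)]
wrist kit_drawer_handle [(array([-147.8,   -2.7,   33.3]), 0.67)]
wrist kit_knob_grip []
```

{"op": "step_arm", "data": {
  "increments": [
    [-0.1, 0, 0.15, 0, 0, 0, 0],
    [-0.08, 0, 0.15, 0, 0, 0, 0],
    [-0.06, 0, 0.13, 0, 0, 0, 0],
    [-0.06, 0, 0.13, 0, 0, 0, 0],
    [0, 0, 0, 0, 0, 0, 0]
  ]
}}

```text
clock: 7.02
tool_pos: [0.4504, -0.0181, 0.0333]
tcp_rot: [2.977, -0.443, 0.654]
force: [-0.1, -0.5, 0.4]
finger_gap: -0.0004
gripper_force: 0.0
```

```bash
python3 -c "
from h import *
import cv2
f=arm.grab_frame('side');cv2.imwrite('pics/s2.png',cv2.resize(f['frame'][150:390,240:560,::-1],None,fx=2,fy=2))
plan(box(-.125,0.0,.0355),25)"
```

```text
turn [-0.02  0.03  0.01] shift after turn [ 0.92 -0.    0.39] shift before turn [0.93 0.   0.39] box pos [-175.1   -0.    33.6] F [-0.4 -0.4  0.4] q [ 1.3  -0.22 -1.36  2.43 -0.16  0.35 -1.83] t 7.075
```

View pics/s2.png

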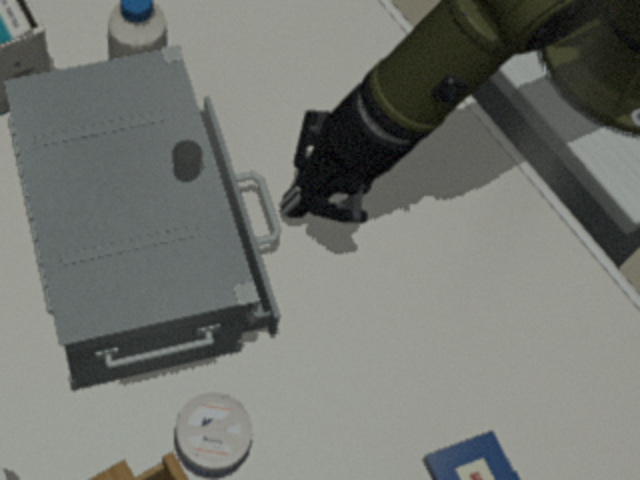

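{"op": "step_arm", "data": {
  "increments": [
    [0.123, 0, 0.053, 0, 0, 0, 0],
    [0.123, 0, 0.053, 0, 0, 0, 0],
    [0.123, 0, 0.053, 0, 0, 0, 0],
    [0.123, 0, 0.053, 0, 0, 0, 0],
    [0.123, 0, 0.053, 0, 0, 0, 0],
    [0.07, 0, 0.03, 0, 0, 0, 0],
    [0, 0, 0, 0, 0, 0, 0]
  ]
}}

```text
clock: 7.95
tool_pos: [0.4867, -0.0288, 0.0348]
tcp_rot: [2.977, -0.442, 0.655]
force: [-0.1, 0.5, -0.7]
finger_gap: 0.0001
gripper_force: 0.0
```

```bash
python3 -c "
from h import *
plan(box(-.125,0.0,.0355),25)
for c in ['side','scene']:
  f=arm.grab_frame(c)
  for t in ['kit_drawer_handle','kit_knob_grip']:
    print(c,t,[(np.round(tobox(d['at'])*1e3,1),round(d['conf'],2)) for d in arm.spot_point(t,f)[:1]])
"
```

```text
turn [-0.02  0.02  0.02] shift after turn [0.23 0.01 0.09] shift before turn [0.23 0.01 0.09] box pos [-137.6    0.4   34.8] F [-0.1  0.5 -0.7] q [ 1.22  0.09 -1.32  2.36  0.62  0.42 -2.47] t 7.95
side kit_drawer_handle [(array([-119. ,   -1.8,   34.3]), 0.77)]
side kit_knob_grip [(array([-61.7,   2.4, 169.1]), 0.56)]
scene kit_drawer_handle [(array([-119.1,    0.7,   34. ]), 0.55)]
scene kit_knob_grip [(array([-56.5,  -3.9, 168.2]), 0.69)]
```

{"op": "step_arm", "data": {
  "increments": [
    [0.036, 0, 0.016, 0, 0, 0, 0],
    [0.036, 0, 0.016, 0, 0, 0, 0],
    [0.036, 0, 0.016, 0, 0, 0, 0],
    [0, 0, 0, 0, 0, 0, 0]
  ]
}}

```text
clock: 8.75
tool_pos: [0.4902, -0.0304, 0.0334]
tcp_rot: [2.977, -0.443, 0.649]
force: [-6.3, 2.1, 1.9]
finger_gap: 0.0003
gripper_force: 2.6
```

{"op": "step_arm", "data": {
  "increments": [
    [0.036, 0, 0.016, 0, 0, 0, 0],
    [0.036, 0, 0.016, 0, 0, 0, 0],
    [0, 0, 0, 0, 0, 0, 0]
  ]
}}

```text
clock: 9.12
tool_pos: [0.4949, -0.0318, 0.034]
tcp_rot: [2.977, -0.443, 0.652]
force: [-1.4, -0.0, -1.8]
finger_gap: 0.0003
gripper_force: 0.7
```

```bash
python3 -c "
from h import *
plan(box(-.125,0.0,.0355),25)
for c in ['side','scene']:
  f=arm.grab_frame(c)
  for t in ['kit_drawer_handle']:
    print(c,t,[(np.round(tobox(d['at'])*1e3,1),round(d['conf'],2)) for d in arm.spot_point(t,f)[:1]])
"
```

```text
turn [-0.02  0.04  0.02] shift after turn [ 0.08 -0.    0.01] shift before turn [ 0.08 -0.    0.  ] box pos [-1.289e+02 -1.000e-01  3.400e+01] F [-1.4 -0.  -1.8] q [ 1.17  0.13 -1.28  2.34  0.69  0.44 -2.53] t 9.125
side kit_drawer_handle [(array([-114.4,   -1.8,   36.6]), 0.7)]
scene kit_drawer_handle [(array([-110.2,    2. ,   32.9]), 0.7)]
```

{"op": "step_arm", "data": {
  "increments": [
    [0.03, 0, 0.013, 0, 0, 0, 0],
    [0.03, 0, 0.013, 0, 0, 0, 0],
    [0, 0, 0, 0, 0, 0, 0]
  ]
}}

```text
clock: 9.7
tool_pos: [0.4989, -0.0327, 0.0348]
tcp_rot: [2.977, -0.442, 0.655]
force: [-1.7, -0.0, -0.4]
finger_gap: 0.0002
gripper_force: 0.6
```

```bash
python3 -c "
from h import *
plan(box(-.125,0.0,.0355),25)"
```

```text
turn [-0.02  0.03  0.02] shift after turn [ 0.    0.01 -0.01] shift before turn [ 0.    0.01 -0.01] box pos [-124.7    0.3   34.8] F [-1.7 -0.  -0.4] q [ 1.16  0.14 -1.26  2.33  0.71  0.45 -2.54] t 9.7
```

{"op": "step_arm", "data": {
  "increments": [
    [0.03, 0, 0.013, 0, 0, 0, 0],
    [0, 0, 0, 0, 0, 0, 0]
  ]
}}

```text
clock: 9.95
tool_pos: [0.4994, -0.033, 0.0341]
tcp_rot: [2.977, -0.442, 0.652]
force: [-4.9, 1.7, 0.6]
finger_gap: 0.0002
gripper_force: 2.1
```

{"op": "step_arm", "data": {
  "increments": [
    [0.03, 0, 0.013, 0, 0, 0, 0],
    [0, 0, 0, 0, 0, 0, 0]
  ]
}}

```text
clock: 10.2
tool_pos: [0.4997, -0.0332, 0.0334]
tcp_rot: [2.977, -0.442, 0.648]
force: [-7.1, 2.9, 1.5]
finger_gap: 0.0002
gripper_force: 3.5
```

```bash
python3 -c "
from h import *
import cv2
plan(box(-.125,0.0,.0355),25)
for c in ['side','scene','wrist']:
  f=arm.grab_frame(c)
  if c=='scene': cv2.imwrite('pics/s3.png',cv2.resize(f['frame'][150:350,210:430,::-1],None,fx=3,fy=3,interpolation=cv2.INTER_CUBIC))
  for t in ['kit_drawer_handle']:
    print(c,t,[(np.round(tobox(d['at'])*1e3,1),round(d['conf'],2)) for d in arm.spot_point(t,f)[:1]])
"
```

```text
turn [-0.01  0.05  0.02] shift after turn [-0.   -0.   -0.05] shift before turn [-0.   -0.   -0.05] box pos [-123.8   -0.    33.4] F [-7.1  2.9  1.5] q [ 1.14  0.15 -1.25  2.33  0.72  0.46 -2.55] t 10.2
side kit_drawer_handle [(array([-111. ,   -0.6,   31.1]), 0.45)]
scene kit_drawer_handle [(array([-107.2,   -3.1,   31.3]), 0.91)]
wrist kit_drawer_handle [(array([-109. ,    2.7,   32.3]), 0.67)]
```

{"op": "step_arm", "data": {
  "increments": [
    [0.05, 0, 0.022, 0, 0, 0, 0],
    [0, 0, 0, 0, 0, 0, 0]
  ]
}}

```text
clock: 10.75
tool_pos: [0.5003, -0.0337, 0.0321]
tcp_rot: [2.978, -0.442, 0.643]
force: [-12.1, 5.4, 2.4]
finger_gap: -0.0003
gripper_force: 5.6
```

{"op": "step_arm", "data": {
  "increments": [
    [-0.15, 0, -0.06, 0, 0, 0, 0],
    [-0.35, 0, -0.15, 0, 0, 0, 0],
    [-0.35, 0, -0.15, 0, 0, 0, 0],
    [0, 0, 0, 0, 0, 0, 0]
  ]
}}

```text
clock: 11.25
tool_pos: [0.4619, -0.0226, 0.0336]
tcp_rot: [2.973, -0.441, 0.653]
force: [0.2, 1.2, 0.5]
finger_gap: -0.0
gripper_force: 0.0
```

```bash
python3 -c "
from h import *
import cv2
plan(box(-.16,0.0,.25),0)
for c in ['side','scene','wrist']:
  f=arm.grab_frame(c)
  if c=='side': cv2.imwrite('pics/s4.png',cv2.resize(f['frame'][150:390,240:560,::-1],None,fx=2.5,fy=2.5,interpolation=cv2.INTER_CUBIC))
  for t in ['kit_drawer_handle','kit_knob_grip']:
    print(c,t,[(np.round(tobox(d['at'])*1e3,1),round(d['conf'],2)) for d in arm.spot_point(t,f)[:1]])
"
```

```text
turn [ 0.02 -3.1   0.02] shift after turn [ 0.06 -0.02 -4.33] shift before turn [ 1.87 -0.01 -3.9 ] box pos [-163.1   -0.9   33.6] F [0.2 1.2 0.5] q [ 1.21 -0.08 -1.3   2.41  0.25  0.36 -2.18] t 11.25
side kit_drawer_handle [(array([-109.5,   -0.5,   32.4]), 0.55)]
side kit_knob_grip [(array([-62.6,   1.8, 167.6]), 0.67)]
scene kit_drawer_handle [(array([-109.8,    0. ,   32.8]), 0.69)]
scene kit_knob_grip [(array([-58. ,  -1.3, 167.5]), 0.67)]
wrist kit_drawer_handle [(array([-106.8,    2. ,   32.1]), 0.74)]
wrist kit_knob_grip []
```

View pics/s4.png

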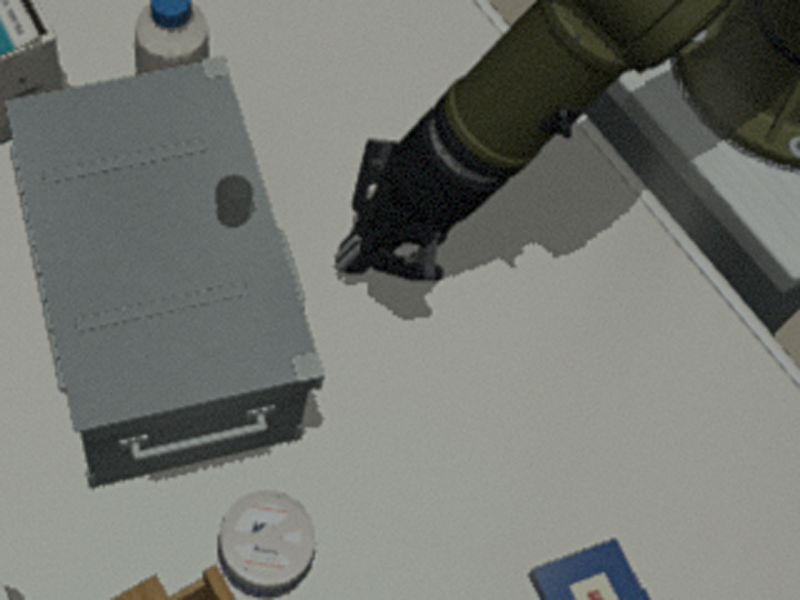

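{"op": "step_arm", "data": {
  "increments": [
    [0.2, 0, -0.45, 0, 0, 0, 0],
    [0.3, 0, -0.7, 0, -0.5, 0, 20],
    [0.28, 0, -0.75, 0, -0.5, 0, 40],
    [0.23, 0, -0.8, 0, -0.5, 0, 60],
    [0.18, 0, -0.8, 0, -0.5, 0, 60],
    [0.12, 0, -0.8, 0, -0.5, 0, 60],
    [0.04, 0, -0.6, 0, -0.6, 0, 60],
    [0, 0, 0, 0, 0, 0, 60]
  ]
}}

```text
clock: 12.7
tool_pos: [0.4618, -0.0218, 0.2907]
tcp_rot: [-3.105, 0.461, -0.002]
force: [0.5, -0.0, -0.2]
finger_gap: 0.0597
gripper_force: 0.0
```

```bash
python3 -c "
from h import *
import cv2
plan(box(-.058,0.0,.25),0)
r=arm.read_state();print(r['finger_gap'])
for c in ['side','scene','wrist']:
  f=arm.grab_frame(c)
  if c=='wrist': cv2.imwrite('pics/w5.png',f['frame'][:,:,::-1])
  for t in ['kit_drawer_handle','kit_knob_grip','kit_lid_hinge','kit_knob','kit_box']:
    print(c,t,[(np.round(tobox(d['at'])*1e3,1),round(d['conf'],2)) for d in arm.spot_point(t,f)[:1]])
"
```

```text
turn [-0.02 -0.    0.02] shift after turn [ 2.11 -0.    0.81] shift before turn [2.11 0.   0.82] box pos [-1.634e+02 -2.000e-01  2.907e+02] F [ 0.5 -0.  -0.2] q [ 0.94 -0.11 -0.87  1.8  -0.09  1.41 -1.78] t 12.7
0.05967599670355036
side kit_drawer_handle [(array([-106.5,    1.2,   33.9]), 0.56)]
side kit_knob_grip [(array([-59. ,   4. , 168.8]), 0.73)]
side kit_lid_hinge [(array([ 86.9,   1. , 128.4]), 0.95)]
side kit_knob [(array([-60.6,  -4.5, 142.8]), 0.64)]
side kit_box [(array([0.6, 0.1, 3.4]), 0.66)]
scene kit_drawer_handle [(array([-108.7,   -0.5,   33.3]), 0.76)]
scene kit_knob_grip [(array([-56.4,  -1.9, 165. ]), 0.64)]
scene kit_lid_hinge [(array([8.600e+01, 1.000e-01, 1.356e+02]), 0.98)]
scene kit_knob [(array([-58.4,  -2.2, 139.8]), 0.43)]
scene kit_box [(array([ 1.9,  5.1, -1.4]), 0.83)]
wrist kit_drawer_handle [(array([-59.9,   1.7, 140.5]), 0.74)]
wrist kit_knob_grip [(array([-63.2,  -2.4, 167.9]), 0.92)]
wrist kit_lid_hinge []
wrist kit_knob [(array([-58.7,   2.9, 137.2]), 0.87)]
wrist kit_box [(array([1.5, 2.2, 2.6]), 0.85)]
```

{"op": "step_arm", "data": {
  "increments": [
    [0.7, 0, 0.2, 0, 0, 0, 60],
    [0.7, 0, 0.3, 0, 0, 0, 60],
    [0.68, 0, 0.3, 0, 0, 0, 60],
    [0, 0, 0.4, 0, 0, 0, 60],
    [0, 0, 0, 0, 0, 0, 60]
  ]
}}

```text
clock: 14.22
tool_pos: [0.5574, -0.0506, 0.2269]
tcp_rot: [-3.106, 0.459, 0.01]
force: [0.3, 0.4, 0.4]
finger_gap: 0.0605
gripper_force: 0.0
```

```bash
python3 -c "
from h import *
import cv2
plan(box(-.058,0.0,.168),0)
f=arm.grab_frame('wrist')
cv2.imwrite('pics/w6.png',f['frame'][:,:,::-1])
for t in ['kit_knob_grip','kit_knob']:
    print(t,[(np.round(tobox(d['at'])*1e3,1),round(d['conf'],2)) for d in arm.spot_point(t,f)[:1]])
"
```

```text
turn [-0.01  0.05  0.03] shift after turn [0.11 0.01 1.18] shift before turn [0.12 0.01 1.18] box pos [-63.5   0.3 226.9] F [0.3 0.4 0.4] q [ 0.85  0.25 -0.92  1.68  0.21  1.32 -1.98] t 14.225
kit_knob_grip [(array([-62.5,  -1.8, 167.6]), 0.6)]
kit_knob [(array([-61.1,  -0.3, 137.5]), 0.65)]
```

View pics/w6.png

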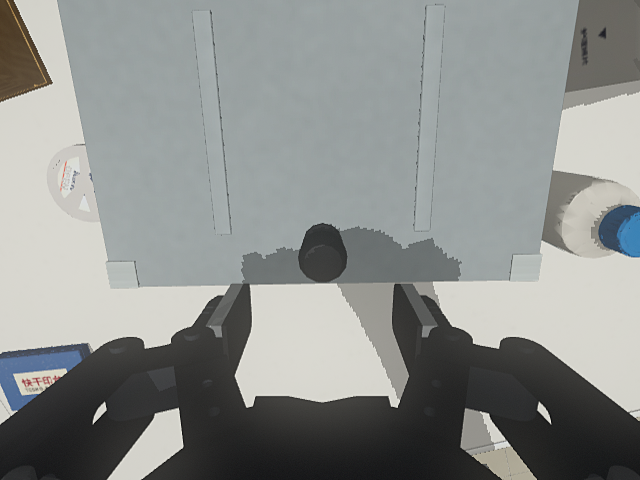

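{"op": "step_arm", "data": {
  "increments": [
    [0.08, 0, 0.3, 0, 0.03, 0.02, 60],
    [0, 0, 0.35, 0, 0, 0, 60],
    [0, 0, 0.35, 0, 0, 0, 60],
    [0, 0, 0.18, 0, 0, 0, 60],
    [0, 0, 0, 0, 0, 0, 60]
  ]
}}

```text
clock: 15.0
tool_pos: [0.5624, -0.0521, 0.1688]
tcp_rot: [-3.106, 0.465, -0.001]
force: [0.1, 0.2, 0.3]
finger_gap: 0.0602
gripper_force: 0.0
```

```bash
python3 -c "
from h import *
plan(box(-.059,0.0,.168),0)
f=arm.grab_frame('wrist')
for t in ['kit_knob_grip','kit_knob']:
    print(t,[(np.round(tobox(d['at'])*1e3,1),round(d['conf'],2)) for d in arm.spot_point(t,f)[:1]])
"
```

```text
turn [-0.01 -0.    0.01] shift after turn [-0.01  0.01  0.02] shift before turn [-0.01  0.01  0.02] box pos [-58.3   0.4 168.8] F [0.1 0.2 0.3] q [ 0.82  0.31 -0.9   1.75  0.26  1.21 -2.02] t 15.0
kit_knob_grip [(array([3.6, 0. , 0.7]), 0.69)]
kit_knob [(array([-60.7,   1.6, 138.8]), 0.74)]
```

Close on the knob.

{"op": "step_arm", "data": {
  "increments": [
    [0, 0, 0, 0, 0, 0, 40],
    [0, 0, 0, 0, 0, 0, 20],
    [0, 0, 0, 0, 0, 0, 10],
    [0, 0, 0, 0, 0, 0, 10],
    [0, 0, 0, 0, 0, 0, 10]
  ],
  "force": 45
}}

```text
clock: 15.78
tool_pos: [0.5631, -0.0527, 0.1705]
tcp_rot: [3.106, -0.466, 0.004]
force: [-2.3, -2.4, 5.8]
finger_gap: 0.0242
gripper_force: 44.2
```

```bash
python3 -c "
from h import *
s=arm.read_state();print(tobox(s['tool_pos']),s['force'],s['finger_gap'],s['gripper_force'])
a=np.radians(np.arange(0,61,4));g=.04
c=np.c_[84-142*np.cos(a)+38*np.sin(a),130+142*np.sin(a)+38*np.cos(a)]
print(np.round(np.diff(c,axis=0)/50,3).tolist())
"
```

```text
[-5.74820856e-02 -4.15630692e-05  1.70499283e-01] [-2.29619141 -2.37352297  5.80856656] 0.02416950370968901 44.19975562021136
[[0.06, 0.196], [0.073, 0.192], [0.087, 0.186], [0.099, 0.18], [0.112, 0.172], [0.123, 0.164], [0.135, 0.155], [0.145, 0.145], [0.155, 0.135], [0.164, 0.124], [0.172, 0.112], [0.179, 0.1], [0.186, 0.087], [0.192, 0.074], [0.196, 0.06]]
```

{"op": "step_arm", "data": {
  "increments": [
    [0.06, 0, -0.196, 0, 0, 0, 10],
    [0.073, 0, -0.192, 0, 0, 0, 10],
    [0.087, 0, -0.186, 0, 0, 0, 10],
    [0.099, 0, -0.18, 0, 0, 0, 10],
    [0.112, 0, -0.172, 0, 0, 0, 10],
    [0, 0, 0, 0, 0, 0, 10]
  ]
}}

```text
clock: 16.52
tool_pos: [0.5836, -0.0585, 0.2168]
tcp_rot: [-3.106, 0.465, -0.003]
force: [-1.5, -0.5, -5.2]
finger_gap: 0.0242
gripper_force: 44.6
```

```bash
cat >> h.py <<'E'
def ang():
    s=arm.read_state(); b=tobox(s["tool_pos"])*1e3; d=np.array([84-b[0],b[2]-130])
    a=np.degrees(np.arctan2(d[1],d[0]))-np.degrees(np.arctan2(38,142))
    print("lid",a.round(1),"r",np.hypot(*d).round(1),"box",b.round(1),"F",np.round(s["force"],1),"gap",s["finger_gap"],s["gripper_force"],"q",np.round(s["q"],2),s["clock"])
    t=np.radians(60); print("to 60:",(84-142*np.cos(t)+38*np.sin(t)-b[0])/50,(130+142*np.sin(t)+38*np.cos(t)-b[2])/50)
E
python3 -c "
from h import *
ang(); plan(box(0,0,.2),0)"
```

```text
lid 20.9 r 148.3 box [-36.2   0.5 216.8] F [-1.5 -0.5 -5.2] gap 0.024244844268282398 44.59803465753794 q [ 0.81  0.32 -0.9   1.64  0.26  1.31 -2.01] 16.525
to 60: 1.6422437367618647 1.1031285811896527
turn [-0.01 -0.01  0.01] shift after turn [0.72 0.01 0.34] shift before turn [0.72 0.01 0.34] box pos [-36.2   0.5 216.8] F [-1.5 -0.5 -5.2] q [ 0.81  0.32 -0.9   1.64  0.26  1.31 -2.01] t 16.525
```

Lid is following smoothly; continue.

{"op": "step_arm", "data": {
  "increments": [
    [0.123, 0, -0.164, 0, 0, 0, 10],
    [0.135, 0, -0.155, 0, 0, 0, 10],
    [0.145, 0, -0.145, 0, 0, 0, 10],
    [0.155, 0, -0.135, 0, 0, 0, 10],
    [0.164, 0, -0.124, 0, 0, 0, 10],
    [0.172, 0, -0.112, 0, 0, 0, 10],
    [0.179, 0, -0.1, 0, 0, 0, 10],
    [0, 0, 0, 0, 0, 0, 10]
  ]
}}

```text
clock: 17.52
tool_pos: [0.6358, -0.0733, 0.264]
tcp_rot: [-3.105, 0.464, -0.006]
force: [-3.3, 4.7, -0.1]
finger_gap: 0.0244
gripper_force: 45.5
```

```bash
python3 -c "
from h import *
ang()"
```

```text
lid 48.8 r 149.4 box [ 18.    1.6 264. ] F [-3.3  4.7 -0.1] gap 0.024360204437308308 45.51362539641559 q [ 0.73  0.42 -0.88  1.44  0.32  1.43 -2.01] 17.525
to 60: 0.5576251369460199 0.1596193923945134
```

{"op": "step_arm", "data": {
  "increments": [
    [0.186, 0.01, -0.075, 0, 0, 0, 10],
    [0.19, 0.01, -0.055, 0, 0, 0, 10],
    [0.18, 0.01, -0.035, 0, 0, 0, 10],
    [0, 0, 0, 0, 0, 0, 10],
    [0, 0, 0, 0, 0, 0, 10]
  ]
}}

```text
clock: 18.15
tool_pos: [0.6619, -0.0807, 0.2742]
tcp_rot: [-3.104, 0.46, -0.01]
force: [-4.2, 7.3, 6.6]
finger_gap: 0.0243
gripper_force: 46.4
```

```bash
python3 -c "
from h import *
import cv2
ang()
for c in ['side','scene']:
  f=arm.grab_frame(c)
  cv2.imwrite(f'pics/{c}9.png',f['frame'][:,:,::-1])
  for t in ['kit_drawer_handle','kit_knob_grip','kit_knob','kit_lid_hinge']:
    print(c,t,[(np.round(tobox(d['at'])*1e3,1),round(d['conf'],2)) for d in arm.spot_point(t,f)[:1]])
  for t in ['peroxide_bottle','ointment_pot','pad_carton']:
    print(c,t,[(np.round(d['at'],4),round(d['conf'],2)) for d in arm.spot_point(t,f)[:1]])
"
```

```text
lid 59.9 r 149.4 box [ 45.2   2.2 274.2] F [-4.2  7.3  6.6] gap 0.02430562189210955 46.438944172114134 q [ 0.69  0.47 -0.86  1.35  0.35  1.47 -2.01] 18.15
to 60: 0.014939726188249552 -0.0449000877306446
side kit_drawer_handle [(array([-109.4,   -0.9,   36. ]), 0.68)]
side kit_knob_grip [(array([-38.4, 202.6,  -0.6]), 0.66)]
side kit_knob [(array([ 18.5,   1.2, 260. ]), 0.58)]
side kit_lid_hinge [(array([ 83.9,   0.3, 128.3]), 0.78)]
side peroxide_bottle [(array([ 0.4994, -0.2529,  0.0017]), 0.76)]
side ointment_pot [(array([ 0.6403,  0.1423, -0.0032]), 0.58)]
side pad_carton [(array([ 0.631 , -0.3168, -0.    ]), 0.63)]
scene kit_drawer_handle [(array([-107.1,    0.8,   31.9]), 0.73)]
scene kit_knob_grip [(array([4.430e+01, 2.000e-01, 2.709e+02]), 0.45)]
scene kit_knob [(array([ 20.8,   0.7, 256. ]), 0.59)]
scene kit_lid_hinge [(array([ 86.8,  -2. , 128.2]), 0.96)]
scene peroxide_bottle [(array([ 0.499 , -0.2566, -0.0011]), 0.59)]
scene ointment_pot [(array([0.643 , 0.1373, 0.0033]), 0.93)]
scene pad_carton [(array([ 0.6262, -0.3196, -0.0013]), 0.9)]
```

View pics/scene9.png

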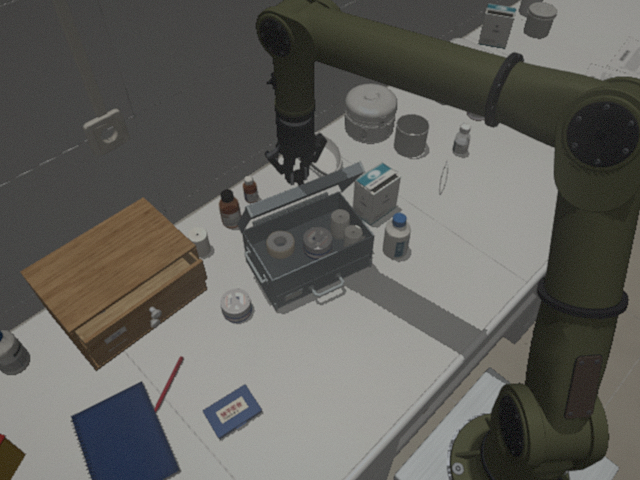

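View pics/side9.png

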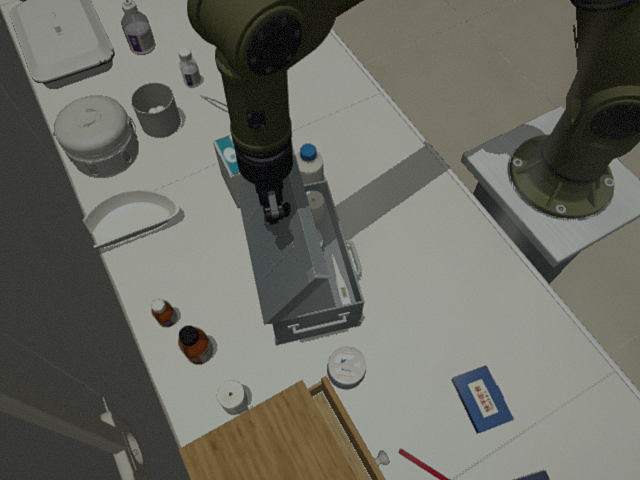

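{"op": "step_arm", "data": {
  "increments": [
    [0.01, 0.03, 0.04, 0, 0, 0, 10],
    [0, 0, 0, 0, 0, 0, 10],
    [0, 0, 0, 0, 0, 0, 10],
    [0, 0, 0, 0, 0, 0, 10]
  ]
}}

```text
clock: 19.45
tool_pos: [0.6623, -0.0808, 0.2743]
tcp_rot: [-3.103, 0.459, -0.013]
force: [-5.4, 9.5, 13.3]
finger_gap: 0.0243
gripper_force: 47.0
```

```bash
python3 -c "
from h import *
ang(); print(np.abs(arm.read_state()['qvel']).max()); print(arm.sign_off())"
```

```text
lid 60.1 r 149.3 box [ 45.6   2.2 274.3] F [-5.4  9.5 13.3] gap 0.02430004682533361 47.02592605724931 q [ 0.69  0.47 -0.86  1.35  0.35  1.47 -2.01] 19.45
to 60: 0.006662071721915481 -0.045975631064524125
0.0014546912916761298
the job is handed in; nothing more can be done
None
```

The job is handed in at 19.5 s: the drawer is pushed home past its catch, the lid is held still by its knob at about 60 degrees, and the bottle, pot and carton are where they stood.

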